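# Wind the laser carriage on by one turn of the hand wheel

## Robot

A 7-joint arm with a two-finger parallel gripper is mounted at the origin on a cart in front of the work surface, level with it; the furniture and walls round the work are solid. World frame = base frame: x ahead of the robot, y to its left, z up, the work surface at z = 0. Lengths are in m, angles in rad, forces in N, time in s.
With the tool pointing down it reaches from about 0.35 to 0.9 m from the base axis. Payload 8.1 kg.
Tool frame: the origin (TCP) lies at the very end of the fingers, on their centre line; the grasp point (between the pads) lies 19 mm behind it; z points along the fingers, y is the line along which they close (so a half turn about z gives the same grasp; the last joint's range is limited). The gripper opens to 92 mm and grips with 3 to 60 N. Pads are 19 mm wide; open, the fingers measure 130 mm over their backs; the gripper's body (75 mm by 190 mm) begins 47 mm behind the grasp point.
Start: joints at [-1.435, 0.434, 0.025, 1.573, -0.012, 1.134, -0.075], TCP at [0.148, 0.607, 0.227] pointing down, gripper open.
Joint ranges: [-2.62, 2.62], [-0.44, 2.09], [-1.27, 1.32], [0.08, 2.57], [-1.32, 4.46], [0.12, 2], [-2.74, 2.74]. Speed limits (rad/s): [2.22, 2.22, 3.01, 3.01, 3.14, 3.14, 3.14].

## Interface

Orientations are given as a rotation vector (axis times angle).
In Python, from cell import arm gives the robot as it stands.
- The arm moves only by the tool jog_arm, never from a script. Its argument "rows" is a list of rows, each a list of 3 entries, a list of its own where there are three numbers: the shift along the world's x, y, z in cm, then the turn, a rotation vector about the world's x, y, z in degrees, then the opening, from 0 (shut) to 1 (fully open). A call has 1 to 8 rows; each row is the pose to reach, as a shift and turn from the pose commanded when the call began; what a row does not reach only later rows make up. A row lasts 1/8 s, in which the tool goes at most 62.5 mm and 10.7 degrees, less where a joint would pass 70% of its speed; a pose out of reach is approached as far as the arm can. A call with a gripper value outside its range is refused whole. The fingers move at their own pace and stop on an object; "newtons" is the grip in N (left out, the last holds). Time passes only in rows, so rows that repeat a pose let the fingers close. It gives the time, the measured TCP pose, the force, the opening and the grip force at its end, in the units of the state.
- arm.observe(): the state, without advancing time (a new reading comes with each control period).
- arm.get_image(name): name is "side" or "top" or "wrist"; returns a dict with "img" (480x640x3 uint8, red, green, blue), "depth" (480x640 float32, m along the optical axis (not along the pixel's ray), 0 where there is no reading), "fx", "fy", "cx", "cy" (pixels), "rvec" (rotation vector, rad) and "tvec" (3), from world to camera coordinates, as OpenCV has them; the wrist camera has in their place "mount" (4x4, takes a point from camera to tool coordinates, whose origin is the TCP and whose axes are the flange's). Camera axes: x right, y down, z forward; pixel columns grow to the right and rows downward; lengths in m; the calibration is good to about 2 mm. A picture is of the moment at which its call begins: read the wrist's pose just before it.
- arm.sign_off(): hands the job in; it is judged then, once.
The state is a dict: "clock": time; "joints": joint angles; "dq": joint speeds; "joint_efforts": joint torques, N m; "position": TCP position; "ee_rot": TCP orientation; "force": force on the tool from outside, world axes, zero at the start; "ft_torque": the same for the moment, N m; "width": opening from 0.0 (shut) to 1.0 (fully open); "gripper_force": force on a finger pad.
Only numpy, scipy, OpenCV 4.12 (cv2) and the standard library are available. Lean on these libraries where they do the work, as an engineer would, in place of code of your own. Each camera call takes 0.05 s, during which the arm holds its last target. There are 200 camera calls.

## Task

Advance the laser carriage by exactly one pitch: with the fingertips, gently push the hand wheel round clockwise (seen from above) by its upright handle through exactly one full turn, so that the handle has gone once round and stands where it started. Only push the handle, do not grip it, and leave the lens tube, the sensor head and the dropper bottle beside the drive where they are. Then take the fingers away from the wheel.

Things in the scene. Friction and masses are not known exactly. Their poses are not given: they have to be found in the camera images.
- drive: the bolted-down drive that carries wheel and carriage: base plate 250 x 76 mm, 10 mm thick; origin below the wheel's axis on the worktop, x from the wheel along the rail (plate from -45 to 205 mm). To the right of it stands a fixed black rotation stage, 215 mm high, whose long chrome rod slants away beyond the drive about 100 mm up: travel above them
- wheel_axis (a point): point on the vertical axis of the hand wheel, 100 mm above the worktop. The wheel (aluminium, three spokes, 131 mm outer diameter, level) sits on a grey square gearbox (56 x 56 mm); its rim top lies 75.5 mm and its hub top 80 mm above the worktop
- handle (a point): centre of the upright black handle of the hand wheel, 100 mm above the worktop: a round pin 15 mm in diameter that stands on the rim above one spoke, 60 mm from the wheel's axis, from 77 mm to 125 mm above the worktop. It goes round with the wheel
- crank_wheel (a joint): angle of the hand wheel in rad, growing clockwise seen from above; it starts anywhere between -0.8 and 0.8 and one full turn adds 6.283. At 0 the handle lies on the side of the axis opposite the carriage. The wheel turns against dry friction (about 3 N at the handle) and stays where it is left; stops lie at -2.2 and 9.5
- carriage_top (a point): centre of the top of the aluminium carriage (56 x 62 mm) that carries the brass-coloured laser module (74 mm long, 28 mm high, its top 64 mm above the worktop). The wheel drives it: one clockwise turn moves it 20 mm away from the wheel
- lens_tube: loose black upright tube, 32 mm in diameter, 52 mm high, origin at the centre of its underside; stands beside the drive, to be left alone
- sensor_head: loose black low disc, 40 mm in diameter, 14 mm high, origin at the centre of its underside; lies beside the drive, to be left alone
- dropper_bottle: loose brown bottle with white cap, 32 mm in diameter, 70 mm high, origin at the centre of its underside; stands beside the drive, to be left alone

How it is judged:
By the outcome, as a careful person would: the job done as asked, in the order asked, and still so for the second after the job is handed in, with the robot touching nothing.
It also fails if it takes over 64 s, if anything falls off the work surface, if the arm or the gripper's body presses on something with over 40 N, if the wrist force passes 120 N, or if a joint passes its speed limit or range.

## Working session

There is one attempt and no reset: what is moved stays moved. The work goes in short steps, Python scripts to look and compute and a tool call to move; the robot and the scene stay as the last step left them, time stands still between calls to the robot, and variables do not carry over. Pictures are saved under pics/ and viewed, at most 10 in all, crops included, and the job is handed in when it is done.

Besides the shell and the picture viewer there is one more tool, called as name(argument=value, ...) on one line, values as JSON. jog_arm: Moves the arm, as the interface text tells. Its arguments: {"type":"object","properties":{"rows":{"type":"array","items":{"type":"array"}},"newtons":{"type":"number"}},"required":["rows"]}

```bash
mkdir -p pics; cat > h.py <<'E'
import numpy as np, cv2
from cell import arm
def snap(n,f=None):
    d=arm.get_image(n)
    if f: cv2.imwrite('pics/'+f,d['img'][:,:,::-1])
    return d
def world(d,u,v,z=None):
    R=cv2.Rodrigues(np.array(d['rvec'],float))[0];t=np.array(d['tvec'],float).ravel()
    r=np.array([(u-d['cx'])/d['fx'],(v-d['cy'])/d['fy'],1.])
    c=-R.T@t;w=R.T@r
    s=(z-c[2])/w[2] if z is not None else d['depth'][int(v),int(u)]
    return c+s*w
E
python3 - <<'E'
from h import *
import pickle
s=arm.observe();print(s)
for n in('top','side'):
    d=snap(n,n+'1.png');pickle.dump(d,open(n+'.pkl','wb'))
    print(n,world(d,320,240), -cv2.Rodrigues(np.array(d['rvec'],float))[0].T@np.array(d['tvec']).ravel())
E
```

```text
{'clock': 0.0, 'joints': array([-1.43462119,  0.4352435 ,  0.02499459,  1.57410524, -0.01162023,
        1.13396883, -0.07508218]), 'dq': array([ 0.00205155, -0.00084799,  0.00191144,  0.00059056, -0.00069146,
       -0.00019598,  0.00085535]), 'joint_efforts': array([-1.35842452e-04, -6.67846656e+01,  9.84852389e-01, -3.14455283e+01,
       -6.05158811e-02,  4.29930235e-02,  2.27710061e-04]), 'position': array([0.14776168, 0.60675998, 0.22592931]), 'ee_rot': array([-3.74295393e-01, -3.11916076e+00,  2.47966815e-03]), 'force': array([ 0.57463408, -0.71522791, -0.27830162]), 'ft_torque': array([0.03697578, 0.02624878, 0.0163995 ]), 'gripper_force': 0.0, 'width': 1.0018373819104818}
top [0.56019706 0.16573013 0.01049121] [0.52691884 0.1504728  0.92216591]
side [ 0.5917858  -0.01251297 -0.01743542] [0.54455646 0.83072446 0.6165434 ]
```

View pics/top1.png

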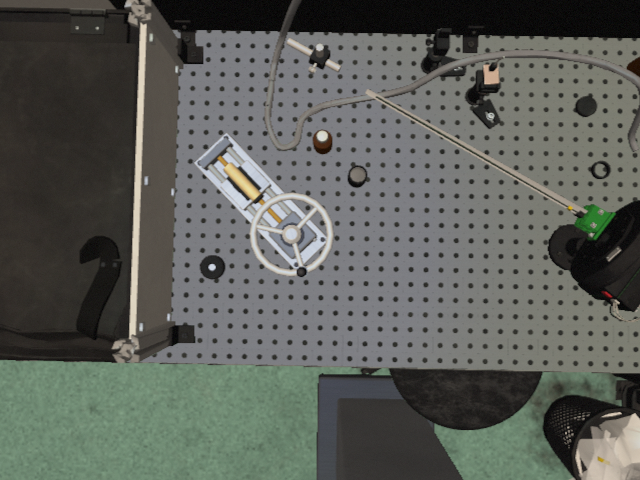

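View pics/side1.png

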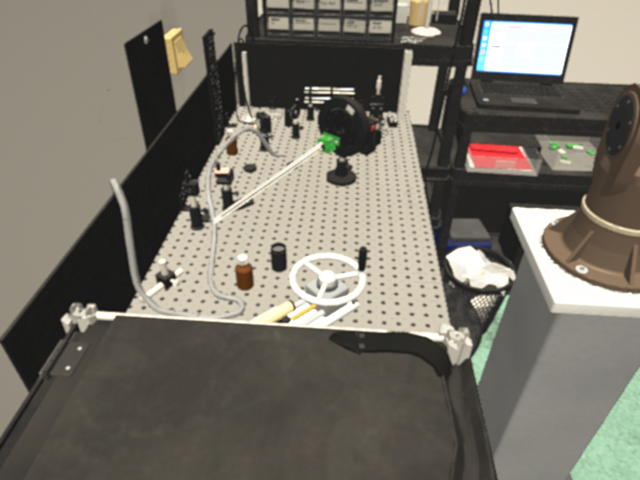

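The top view shows the wheel at about (291,234) with the handle top at (301,272). The carriage lies to the upper left at (240,180), the bottle at (322,140), the tube at (357,176) and the sensor at (212,267). The side view shows the handle at (362,258) and the stage with its rod off to the right.

```bash
cat > meas.py <<'E'
from h import *
def meas(d,verbose=True):
    im=d['img'].astype(int);hsv=cv2.cvtColor(d['img'],cv2.COLOR_RGB2HSV)
    v,u=np.mgrid[:480,:640]
    m=((hsv[...,2]>165)&(hsv[...,1]<60)&(np.hypot(u-291,v-234)<50)).astype(np.uint8)
    # outer rim: edge radius along rays
    pts=[]
    for a in np.arange(0,360,4):
        for r in np.arange(48,30,-.25):
            x=291+r*np.cos(np.radians(a));y=234+r*np.sin(np.radians(a))
            if m[int(round(y)),int(round(x))]: pts.append((x,y));break
    P=np.array([world(d,x,y,0.0715)[:2] for x,y in pts])
    k=np.ones(len(P),bool)
    for _ in range(6):
        A=np.c_[2*P[k],np.ones(k.sum())];s=np.linalg.lstsq(A,(P[k]**2).sum(1),rcond=None)[0]
        c=s[:2];r=np.sqrt(s[2]+c@c);e=abs(np.hypot(*(P-c).T)-r);k=e<max(.0015,1.5*np.median(e))
    if verbose: print('axis',c,'r',r,'n',k.sum())
    return c,r
E
python3 - <<'E'
from meas import *
import pickle
d=pickle.load(open('top.pkl','rb'))
c,r=meas(d)
dp=d['depth']
print('fx',d['fx'])
W=np.array([[world(d,u,v) for u in range(180,400)] for v in range(110,300)])
z=W[...,2]
print('hub',[world(d,291,234,.08)])
def blob(m,name):
    n,l,s,ce=cv2.connectedComponentsWithStats(m.astype(np.uint8))
    for i in range(1,n):
        if s[i,4]>12: print(name,s[i],ce[i]+[180,110],W[l==i].mean(0),np.median(z[l==i]),W[l==i].max(0),W[l==i].min(0))
blob(z>.1,'hi')
hsv=cv2.cvtColor(d['img'],cv2.COLOR_RGB2HSV)[110:300,180:400]
blob((hsv[...,0]>12)&(hsv[...,0]<30)&(hsv[...,1]>90)&(hsv[...,2]>120),'brass')
blob((hsv[...,2]<45)&(z>.008),'dark')
# plate: z 5..16mm bright
m=((z>.005)&(z<.0785)&(W[...,0]<.72)).astype(np.uint8)
blob(m,'all')
s=pickle.load(open('side.pkl','rb'))
print('handle top side',world(s,362,249,.125),'hub',world(s,326,278,.08))
print(world(d,301,272,.125))
cv2.imwrite('pics/crop.png',cv2.resize(d['img'][120:300,180:400,::-1],None,fx=3.3,fy=3.3,interpolation=2))
E
```

```text
axis [0.56672304 0.20982973] r 0.0637297125094255 n 71
fx 550.0187866200248
hub [array([0.56593505, 0.20921469, 0.08      ])]
hi [117 157  10  10  82] [301.58536585 271.41463415] [0.5101429  0.18907105 0.13207927] 0.12339361636850277 [0.52691884 0.19642417 0.92216591] [0.50316254 0.1504728  0.10447619]
brass [38 46 10 11 50] [222.34 160.82] [0.68334209 0.3251786  0.04253532] 0.024843819454936245 [0.69400236 0.33727932 0.92216591] [0.52691884 0.1504728  0.01861787]
brass [ 49  53  32  34 190] [244.32631579 179.22631579] [0.65155415 0.28602422 0.0615125 ] 0.06148002437488814 [0.67688454 0.31062413 0.06662847] [0.62534932 0.26101781 0.05571007]
brass [ 44  58  32  33 175] [239.34285714 184.20571429] [0.64381517 0.29403139 0.05918706] 0.05998007550842932 [0.66872428 0.31918597 0.06791631] [0.6193133  0.26822918 0.04286487]
brass [79 89  6  6 21] [261.28571429 201.71428571] [0.62003478 0.2625539  0.02825992] 0.0256535155365345 [0.62302732 0.26661548 0.04628968] [0.61665434 0.25851322 0.02220849]
brass [87 98 15 15 72] [274.    215.125] [0.59791432 0.24041426 0.03686805] 0.0254383823899899
[... 1818 characters left out ...]
22 ] [0.50151066 0.1445915  0.00506302]
all [ 94  34  24   7 107] [285.09345794 146.3271028 ] [0.71569585 0.22747314 0.01011708] 0.01034978669293507 [0.71979483 0.24635413 0.0144882 ] [0.71004622 0.20773025 0.00502445]
all [168  55  20  22 346] [357.38150289 175.57225434] [0.66399983 0.10729915 0.04198923] 0.044618924645376756 [0.68781039 0.12173624 0.05462845] [0.6507379  0.09199991 0.00525632]
all [ 21 145  24  24 473] [212.50105708 266.57505285] [0.51251973 0.34214783 0.01315438] 0.013351874758742 [0.53174466 0.36191882 0.0172787 ] [0.49349006 0.32336182 0.00568575]
handle top side [0.51023158 0.19526592 0.125     ] hub [0.56721367 0.22180514 0.08      ]
[0.50913304 0.19029603 0.125     ]
```

View pics/crop.png

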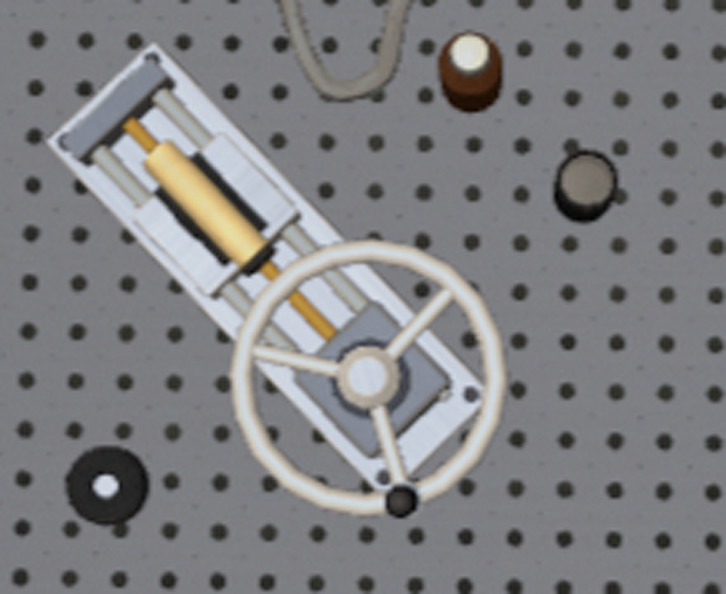

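The crop confirms the layout: the hub, the handle just below it, and the carriage to the upper left. The drive axis runs at about 45°, so the crank angle starts near +0.46. I'll push with closed fingers around the circle while the tool yaws at 0.75 times the handle angle, which needs no regrasp. First I'll check obstacle heights and plan the waypoints.

```bash
cat > plan.py <<'E'
import numpy as np
C=np.array([.5665,.2095]);R=.0605;PHI0=198.9
d=lambda a:np.array([np.cos(np.radians(a)),np.sin(np.radians(a))])
def pose(th,gap=0.):   # tool centre and yaw of tool y for handle turned th deg clockwise
    psi=PHI0-45-.75*th
    return C+R*d(PHI0-th)-(.017+gap)*d(psi-90),psi
E
python3 - <<'E'
from h import *; from plan import *
import pickle
D=pickle.load(open('top.pkl','rb'))
for n,(a,b,c,e) in dict(encl=(0,360,0,130),wall=(60,340,130,150),right=(180,320,540,640),rod=(85,215,365,590),mat=(370,470,320,460)).items():
    Z=[world(D,u,v) for v in range(a,b,3) for u in range(c,e,3) if D['depth'][v,u]>0]
    Z=np.array(Z);i=Z[:,2].argmax();print(n,'zmax at',Z[i].round(3),np.percentile(Z[:,2],[50,95]).round(3))
hi=np.array([world(D,u,v) for v in range(0,480,3) for u in range(0,640,3) if D['depth'][v,u]>0]);k=(hi[:,2]>.15);print(k.sum(),hi[k].min(0),hi[k].max(0))
for th in(0,):
    for g in(.035,0):print(th,g,pose(th,g))
o=[pose(t)for t in range(0,361,6)]
for i in range(0,60,8):
    print(i*6,[[*((o[j][0]-o[i][0])*100).round(1),round(o[j][1]-o[i][1],1)] for j in range(i+1,min(i+9,61))])
E
```

```text
encl zmax at [0.531 0.472 0.209] [0.178 0.184]
wall zmax at [0.75  0.423 0.18 ] [0.166 0.177]
right zmax at [ 0.557 -0.247  0.217] [0.013 0.202]
rod zmax at [ 0.603 -0.228  0.115] [0.    0.098]
mat zmax at [ 0.111  0.105 -0.196] [-0.44  -0.231]
5992 [ 0.3813278  -0.28240698  0.15005097] [0.89527362 0.61948003 0.21654221]
0 0.035 (array([0.486385  , 0.14320556]), 153.9)
0 0 (array([0.50178287, 0.17463653]), 153.9)
0 [[np.float64(-0.3), np.float64(0.7), -4.5], [np.float64(-0.5), np.float64(1.4), -9.0], [np.float64(-0.7), np.float64(2.1), -13.5], [np.float64(-0.7), np.float64(2.8), -18.0], [np.float64(-0.7), np.float64(3.5), -22.5], [np.float64(-0.7), np.float64(4.2), -27.0], [np.float64(-0.5), np.float64(4.9), -31.5], [np.float64(-0.3), np.float64(5.6), -36.0]]
48 [[np.float64(0.3), np.float64(0.7), -4.5], [np.float64(0.6), np.float64(1.3), -9.0], [np.float64(1.0), np.float64(1.9), -13.5], [np.float64(1.5), np.float64(2.4), -18.0], [np.float64(2.0), np.float64(2.9), -22.5], [np.float64(2.5), np.float64(3.3), -27.0], [np.float64(3.1), np.float64(3.7), -31.5], [np.float64(3.8), np.float6
[... 1275 characters left out ...]
, np.float64(-2.1), -22.5], [np.float64(-2.6), np.float64(-2.4), -27.0], [np.float64(-3.1), np.float64(-2.6), -31.5], [np.float64(-3.7), np.float64(-2.8), -36.0]]
288 [[np.float64(-0.6), np.float64(-0.1), -4.5], [np.float64(-1.2), np.float64(-0.1), -9.0], [np.float64(-1.7), np.float64(-0.1), -13.5], [np.float64(-2.3), np.float64(-0.0), -18.0], [np.float64(-2.8), np.float64(0.1), -22.5], [np.float64(-3.4), np.float64(0.3), -27.0], [np.float64(-3.9), np.float64(0.6), -31.5], [np.float64(-4.3), np.float64(0.9), -36.0]]
336 [[np.float64(-0.4), np.float64(0.4), -4.5], [np.float64(-0.8), np.float64(0.8), -9.0], [np.float64(-1.2), np.float64(1.2), -13.5], [np.float64(-1.4), np.float64(1.7), -18.0]]
```

jog_arm(rows=[[[0,0,5],[0,0,0],0],[[5,-7,5],[0,0,8],0],[[9,-12,5],[0,0,16],0],[[13,-17.5,5],[0,0,24],0],[[17,-23,5],[0,0,32],0],[[21,-28.5,5],[0,0,40],0],[[25,-34,5],[0,0,48],0],[[29,-39.5,5],[0,0,56],0]], newtons=10)

```text
clock: 1.1
position: [0.4075, 0.2531, 0.2767]
ee_rot: [1.139, -2.928, -0.0]
force: [1.0, 1.3, 0.1]
width: 0.178
gripper_force: 0.0
```

jog_arm(rows=[[[3,-4,0],[0,0,8],0],[[5,-7,0],[0,0,16],0],[[5,-7,0],[0,0,21.5],0],[[5,-7,0],[0,0,21.5],0]])

```text
clock: 1.6
position: [0.4567, 0.1847, 0.2765]
ee_rot: [1.657, -2.668, -0.0]
force: [-1.0, -0.2, 0.1]
width: 0.002
gripper_force: 0.0
```

```bash
python3 - <<'E'
from h import *
s=arm.observe();print(s['clock'],s['joints'].round(2),s['position'],s['ee_rot'],s['width'],s['force'])
E
```

```text
1.6 [-0.59  0.17  0.11  1.82 -0.02  1.15  2.21] [0.45666936 0.18469785 0.27648196] [ 1.65699485e+00 -2.66834018e+00 -3.82598340e-04] 0.0023074699690150023 [-1.00000535 -0.2414015   0.10824614]
```

jog_arm(rows=[[[3,-4.2,0],[0,0,0],0],[[3,-4.2,-5],[0,0,0],0],[[3,-4.2,-10],[0,0,0],0],[[3,-4.2,-15],[0,0,0],0],[[3,-4.2,-18.6],[0,0,0],0],[[3,-4.2,-18.6],[0,0,0],0]])

```text
clock: 2.35
position: [0.4845, 0.143, 0.0887]
ee_rot: [1.656, -2.664, -0.002]
force: [0.6, 0.2, 0.4]
width: 0.002
gripper_force: 0.0
```

```bash
python3 - <<'E'
from h import *; from plan import *
s=arm.observe();print(s['clock'],s['joints'].round(2),s['position'],s['ee_rot'],s['force'])
d=snap('top','t2.png');cv2.imwrite('pics/t2c.png',cv2.resize(d['img'][100:320,180:420,::-1],None,fx=2.5,fy=2.5))
print((pose(0)[0]-s['position'][:2])*100)
E
```

```text
2.35 [-0.49  0.41  0.13  2.02 -0.08  0.72  2.37] [0.48452333 0.14303528 0.08867279] [ 1.65551878e+00 -2.66360204e+00 -1.66558975e-03] [0.58526736 0.22152788 0.40188625]
[1.72595412 3.16012523]
```

View pics/t2c.png

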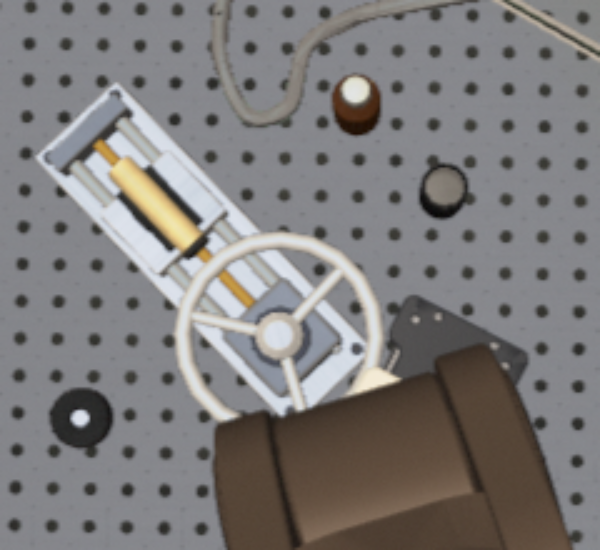

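The spokes and hub are visible; the arm hides the handle and the fingertips. The bottle, tube and sensor haven't moved. Starting the push.

jog_arm(rows=[[[0.7,1.5,0],[0,0,0],0],[[1.2,2.5,0],[0,0,0],0],[[1.6,3.2,0],[0,0,0],0],[[1.3,3.9,0],[0,0,-4.5],0],[[1.1,4.6,0],[0,0,-9],0],[[0.9,5.3,0],[0,0,-13.5],0],[[0.9,6.0,0],[0,0,-18],0],[[0.9,6.7,0],[0,0,-22.5],0]])

```text
clock: 3.4
position: [0.4945, 0.2099, 0.0908]
ee_rot: [1.102, -2.939, 0.0]
force: [-5.8, -2.1, 3.4]
width: 0.004
gripper_force: 2.5
```

```bash
cat >> plan.py <<'E'
def nxt(p,rot,th,n=8,st=6):
    "rows from measured pose p toward handle angles th+st.."
    a=np.degrees(np.arctan2(rot[1],rot[0]));y=2*a-90
    for k in range(1,n+1):
        q,psi=pose(th+k*st);print(th+k*st,((q-p[:2])*100).round(1),round((psi-y+180)%360-180,1))
E
cat > look.py <<'E'
import sys
from h import *; from plan import *
s=arm.observe();print(s['clock'],s['joints'].round(2),s['position'].round(4),s['force'].round(1))
d=snap('top',sys.argv[1]+'.png')
if len(sys.argv)>3: cv2.imwrite('pics/'+sys.argv[1]+'c.png',cv2.resize(d['img'][100:320,180:420,::-1],None,fx=2.5,fy=2.5))
# spoke angles: brightness of metal at radii 28..45 mm on plane z=.0715
R_=cv2.Rodrigues(np.array(d['rvec'],float))[0]
A=np.arange(0,360,1.);pr=[]
for a in A:
    P=np.array([[*(C+r*np.array([np.cos(np.radians(a)),np.sin(np.radians(a))])),.0715] for r in np.arange(.032,.053,.002)])
    uv=cv2.projectPoints(P,np.array(d['rvec'],float),np.array(d['tvec'],float),np.array([[d['fx'],0,d['cx']],[0,d['fy'],d['cy']],[0,0,1]]),None)[0][:,0]
    px=np.array([d['img'][int(round(v)),int(round(u))].astype(int) for u,v in uv])
    pr.append(np.median((px[:,0]-px[:,2])+0*px[:,0])+ (np.median(px.mean(1))-180)*.0 if np.median(px.mean(1))>150 else 0)
pr=np.convolve(np.r_[pr[-3:],pr,pr[:3]],np.ones(7)/7,'valid')
pk=[(int(A[i]),round(pr[i],1)) for i in range(360) if pr[i]>4 and pr[i]==max(np.take(pr,range(i-15,i+16),mode='wrap'))]
print('spokes',pk)
nxt(s['position'],s['ee_rot'],float(sys.argv[2]))
E
python3 look.py t3 30 v
```

```text
3.4 [-0.67  0.46  0.23  1.95 -0.15  0.75  1.93] [0.4945 0.2099 0.0908] [-5.8 -2.1  3.4]
spokes [(45, np.float64(16.3)), (72, np.float64(5.3)), (73, np.float64(5.3))]
36.0 [0.1 0.7] -4.2
42.0 [0.2 1.4] -8.7
48.0 [0.4 2.1] -13.2
54.0 [0.7 2.8] -17.7
60.0 [1.  3.4] -22.2
66.0 [1.4 4. ] -26.7
72.0 [1.9 4.5] -31.2
78.0 [2.4 5. ] -35.7
```

View pics/t3c.png

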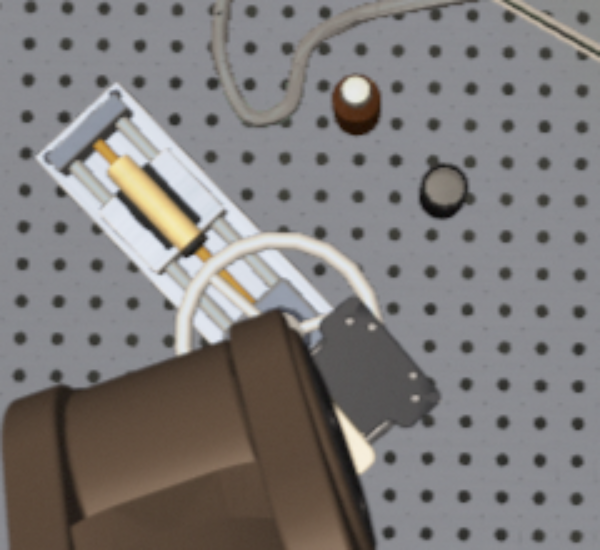

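The handle spoke now lies close to the screw, so the wheel is turning as planned. Nothing loose has been touched.

jog_arm(rows=[[[0.1,0.7,0],[0,0,-4.3],0],[[0.2,1.4,0],[0,0,-8.7],0],[[0.4,2.1,0],[0,0,-13.2],0],[[0.7,2.8,0],[0,0,-17.7],0],[[1.0,3.4,0],[0,0,-22.2],0],[[1.4,4.0,0],[0,0,-26.7],0],[[1.9,4.5,0],[0,0,-31.2],0],[[2.4,5.0,0],[0,0,-35.7],0]])

```text
clock: 4.45
position: [0.5182, 0.2612, 0.0905]
ee_rot: [0.152, -3.135, -0.001]
force: [-3.4, 1.5, 0.2]
width: 0.005
gripper_force: 2.0
```

```bash
python3 look.py t4 78
```

```text
4.45 [-0.83  0.53  0.39  1.86 -0.27  0.81  1.37] [0.5182 0.2612 0.0905] [-3.4  1.5  0.2]
spokes [(42, np.float64(7.1)), (73, np.float64(5.3)), (96, np.float64(25.3)), (113, np.float64(25.0)), (122, np.float64(25.0)), (123, np.float64(25.0)), (124, np.float64(25.0)), (125, np.float64(25.0)), (141, np.float64(25.1)), (142, np.float64(25.1)), (143, np.float64(25.1)), (144, np.float64(25.1)), (145, np.float64(25.1)), (146, np.float64(25.1)), (147, np.float64(25.1)), (357, np.float64(6.1))]
84.0 [0.6 0.3] -4.7
90.0 [1.2 0.7] -9.2
96.0 [1.8 1. ] -13.7
102.0 [2.4 1.2] -18.2
108.0 [3.1 1.4] -22.7
114.0 [3.8 1.5] -27.2
120.0 [4.5 1.5] -31.7
126.0 [5.1 1.5] -36.2
```

jog_arm(rows=[[[0.6,0.3,0],[0,0,-4.6],0],[[1.2,0.7,0],[0,0,-9.1],0],[[1.8,1.0,0],[0,0,-13.6],0],[[2.4,1.2,0],[0,0,-18.1],0],[[3.1,1.4,0],[0,0,-22.6],0],[[3.8,1.5,0],[0,0,-27.1],0],[[4.5,1.5,0],[0,0,-31.6],0],[[5.1,1.5,0],[0,0,-36.1],0]])

```text
clock: 5.5
position: [0.5703, 0.2771, 0.0908]
ee_rot: [-0.825, -3.03, -0.002]
force: [-2.4, 3.9, -0.7]
width: 0.006
gripper_force: 1.9
```

```bash
python3 look.py t5 126 v
```

```text
5.5 [-0.9   0.63  0.56  1.73 -0.42  0.9   0.88] [0.5703 0.2771 0.0908] [-2.4  3.9 -0.7]
spokes [(51, np.float64(29.3)), (77, np.float64(24.6)), (79, np.float64(24.6)), (308, np.float64(6.6))]
132.0 [ 0.6 -0.2] -4.6
138.0 [ 1.3 -0.4] -9.1
144.0 [ 1.9 -0.6] -13.6
150.0 [ 2.5 -0.9] -18.1
156.0 [ 3.  -1.3] -22.6
162.0 [ 3.5 -1.7] -27.1
168.0 [ 4.  -2.1] -31.6
174.0 [ 4.4 -2.6] -36.1
```

View pics/t5.png

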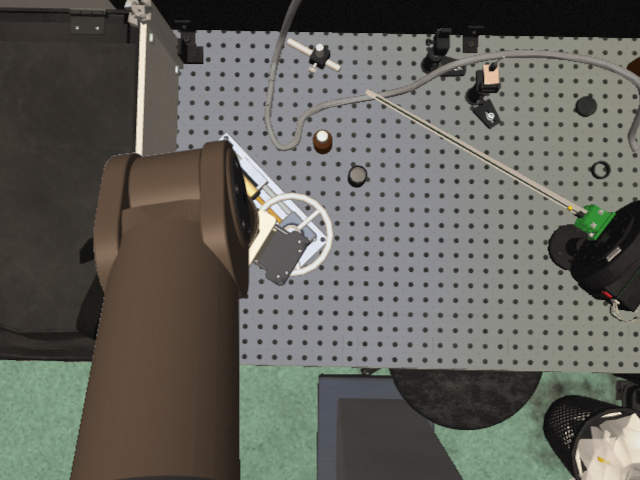

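The wheel is at roughly 130°, and the bottle (322,140), tube (357,176) and stage are clear of the arm.

jog_arm(rows=[[[0.6,-0.2,0],[0,0,-4.6],0],[[1.3,-0.4,0],[0,0,-9.1],0],[[1.9,-0.6,0],[0,0,-13.6],0],[[2.5,-0.9,0],[0,0,-18.1],0],[[3.0,-1.3,0],[0,0,-22.6],0],[[3.5,-1.7,0],[0,0,-27.1],0],[[4.0,-2.1,0],[0,0,-31.6],0],[[4.4,-2.6,0],[0,0,-36.1],0]])

```text
clock: 6.55
position: [0.6153, 0.2504, 0.0912]
ee_rot: [1.723, 2.627, 0.003]
force: [0.7, 3.5, -0.8]
width: 0.006
gripper_force: 1.6
```

```bash
python3 look.py t6 174
```

```text
6.55 [-0.91  0.72  0.72  1.66 -0.55  0.98  0.42] [0.6153 0.2504 0.0912] [ 0.7  3.5 -0.8]
spokes [(7, np.float64(23.6)), (32, np.float64(21.1)), (33, np.float64(21.1)), (34, np.float64(21.1)), (35, np.float64(21.1)), (36, np.float64(21.1)), (37, np.float64(21.1)), (261, np.float64(4.9))]
180.0 [ 0.3 -0.5] -4.6
186.0 [ 0.6 -1.1] -9.1
192.0 [ 0.8 -1.7] -13.6
198.0 [ 1.  -2.3] -18.1
204.0 [ 1.1 -2.9] -22.6
210.0 [ 1.2 -3.6] -27.1
216.0 [ 1.1 -4.2] -31.6
222.0 [ 1.1 -4.8] -36.1
```

jog_arm(rows=[[[0.3,-0.5,0],[0,0,-4.6],0],[[0.6,-1.1,0],[0,0,-9.1],0],[[0.8,-1.7,0],[0,0,-13.6],0],[[1.0,-2.3,0],[0,0,-18.1],0],[[1.1,-2.9,0],[0,0,-22.6],0],[[1.2,-3.6,0],[0,0,-27.1],0],[[1.1,-4.2,0],[0,0,-31.6],0],[[1.1,-4.8,0],[0,0,-36.1],0]])

```text
clock: 7.6
position: [0.6256, 0.202, 0.091]
ee_rot: [-2.451, -1.963, -0.001]
force: [-1.7, 3.9, 3.0]
width: 0.004
gripper_force: 2.3
```

```bash
python3 look.py t7 222
```

```text
7.6 [-0.92  0.77  0.89  1.68 -0.68  1.03 -0.02] [0.6256 0.202  0.091 ] [-1.7  3.9  3. ]
spokes [(215, np.float64(7.0))]
228.0 [-0.1 -0.6] -4.5
234.0 [-0.3 -1.1] -9.0
240.0 [-0.6 -1.7] -13.5
246.0 [-0.9 -2.2] -18.0
252.0 [-1.3 -2.7] -22.5
258.0 [-1.7 -3.1] -27.0
264.0 [-2.2 -3.5] -31.5
270.0 [-2.7 -3.8] -36.0
```

jog_arm(rows=[[[-0.1,-0.6,0],[0,0,-4.5],0],[[-0.3,-1.1,0],[0,0,-9],0],[[-0.6,-1.7,0],[0,0,-13.5],0],[[-0.9,-2.2,0],[0,0,-18],0],[[-1.3,-2.7,0],[0,0,-22.5],0],[[-1.7,-3.1,0],[0,0,-27],0],[[-2.2,-3.5,0],[0,0,-31.5],0],[[-2.7,-3.8,0],[0,0,-36],0]])

```text
clock: 8.65
position: [0.5992, 0.1638, 0.0911]
ee_rot: [-2.938, -1.111, -0.002]
force: [1.7, 2.1, -0.2]
width: 0.006
gripper_force: 1.9
```

```bash
python3 look.py t8 270 v
```

```text
8.65 [-0.98  0.8   1.05  1.78 -0.8   1.05 -0.48] [0.5992 0.1638 0.0911] [ 1.7  2.1 -0.2]
spokes []
276.0 [-0.6 -0.3] -4.5
282.0 [-1.1 -0.5] -9.0
288.0 [-1.7 -0.7] -13.5
294.0 [-2.3 -0.8] -18.0
300.0 [-2.8 -0.8] -22.5
306.0 [-3.4 -0.8] -27.0
312.0 [-4.  -0.7] -31.5
318.0 [-4.5 -0.6] -36.0
```

View pics/t8c.png

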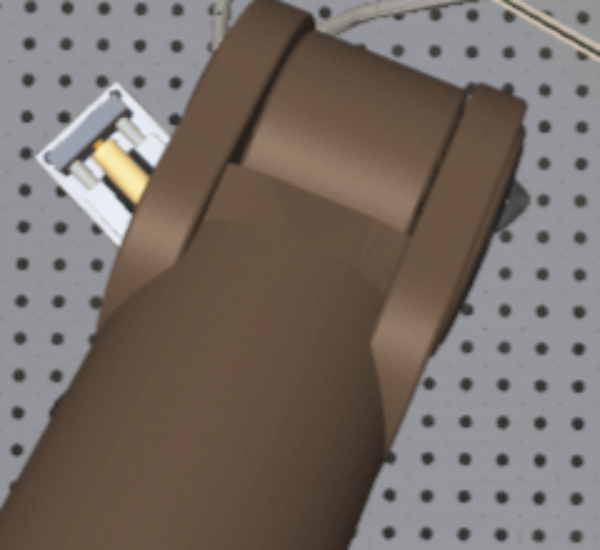

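The view is mostly blocked by the arm. Joint 3 is drifting towards its limit (1.05 of 1.32). I'll back off, lift clear, and unwind the yaw by about 135°, using the opposite finger face for the last quarter.

jog_arm(rows=[[[1.5,1.3,0],[0,0,0],0],[[2.5,2.2,3],[0,0,0],0],[[3,2.6,7],[0,0,8],0],[[3,2.6,9],[0,0,18],0],[[3,2.6,9],[0,0,28],0],[[3,2.6,9],[0,0,38],0],[[3,2.6,9],[0,0,48],0],[[3,2.6,9],[0,0,58],0]])

```text
clock: 9.7
position: [0.6289, 0.1885, 0.1809]
ee_rot: [2.022, 2.403, -0.001]
force: [-1.1, -0.2, -0.3]
width: 0.007
gripper_force: 0.0
```

jog_arm(rows=[[[0,0,0],[0,0,10],0],[[0,0,0],[0,0,20],0],[[0,0,0],[0,0,30],0],[[0,0,0],[0,0,40],0],[[0,0,0],[0,0,50],0],[[0,0,0],[0,0,60],0],[[0,0,0],[0,0,70],0],[[0,0,0],[0,0,76.5],0]])

```text
clock: 10.7
position: [0.629, 0.1883, 0.181]
ee_rot: [0.102, 3.139, -0.001]
force: [-0.5, 0.3, -0.4]
width: 0.007
gripper_force: 0.0
```

```bash
cat > find.py <<'E'
import sys
from h import *; from plan import *
s=arm.observe();y=2*np.degrees(np.arctan2(s['ee_rot'][1],s['ee_rot'][0]))-90
print(s['clock'],s['joints'].round(2),s['position'].round(4),'yaw',y%360,s['force'].round(1))
if len(sys.argv)>1:
  for n in('side','top'):
    d=snap(n,sys.argv[1]+n+'.png')
    # pin points: depth points in the ring of the handle, height 90-123 mm
    v,u=np.nonzero(d['depth']>0)
    R_=cv2.Rodrigues(np.array(d['rvec'],float))[0];t=np.array(d['tvec'],float).ravel();z=d['depth'][v,u]
    X=(np.c_[(u-d['cx'])/d['fx']*z,(v-d['cy'])/d['fy']*z,z]-t)@R_
    k=(X[:,2]>.092)&(X[:,2]<.130)&(abs(np.hypot(*(X[:,:2]-C).T)-.06)<.012)&(d['img'][v,u].max(1)<90)
    if k.sum(): print(n,k.sum(),'pin',np.median(X[k],0),'ang',np.degrees(np.arctan2(*(np.median(X[k],0)[:2]-C)[::-1])))
E
python3 find.py a
```

```text
10.7 [-0.69  0.55  0.5   1.58 -0.29  1.09  1.39] [0.629  0.1883 0.181 ] yaw 86.267013229936 [-0.5  0.3 -0.4]
side 119 pin [0.5821047  0.15913131 0.11067569] ang -72.78652275228868
```

```bash
cat >> plan.py <<'E'
def pose2(th,gap=0.):
    psi=86.3-.5*(th-270)
    return C+R*d(PHI0-th)-(.017+gap)*d(psi+90),psi
E
python3 - <<'E'
from h import *; from plan import *
import pickle
D=pickle.load(open('side.pkl','rb'))
v,u=np.nonzero(D['depth']>0);R_=cv2.Rodrigues(np.array(D['rvec'],float))[0];t=np.array(D['tvec'],float).ravel();z=D['depth'][v,u]
X=(np.c_[(u-D['cx'])/D['fx']*z,(v-D['cy'])/D['fy']*z,z]-t)@R_
k=(X[:,2]>.092)&(X[:,2]<.130)&(abs(np.hypot(*(X[:,:2]-C).T)-.06)<.012)&(D['img'][v,u].max(1)<90)
print(k.sum(),np.median(X[k],0),u[k].min(),u[k].max(),v[k].min(),v[k].max(),u[k].mean())
p=arm.observe()['position'][:2]
for th,g in [(274,.02),(274,.0),*[(a,0) for a in range(280,356,5)]]:
    q,y=pose2(th,g);print(th,g,((q-p)*100).round(1),round(y-86.3,1))
E
```

```text
129 [0.50906189 0.19838583 0.11175453] 358 366 247 266 362.16279069767444
274 0.02 [-1.  -4.1] -2.0
274 0.0 [-3.  -3.9] -2.0
280 0 [-3.6 -4.1] -5.0
285 0 [-4.2 -4.2] -7.5
290 0 [-4.7 -4.3] -10.0
295 0 [-5.3 -4.4] -12.5
300 0 [-5.8 -4.4] -15.0
305 0 [-6.3 -4.3] -17.5
310 0 [-6.9 -4.2] -20.0
315 0 [-7.4 -4.1] -22.5
320 0 [-7.9 -3.9] -25.0
325 0 [-8.4 -3.6] -27.5
330 0 [-8.8 -3.4] -30.0
335 0 [-9.2 -3.1] -32.5
340 0 [-9.6 -2.7] -35.0
345 0 [-10.   -2.4] -37.5
350 0 [-10.3  -2. ] -40.0
355 0 [-10.6  -1.6] -42.5
```

jog_arm(rows=[[[0,-4.1,0],[0,0,0],0],[[0,-4.1,-4.5],[0,0,0],0],[[0,-4.1,-9],[0,0,-2],0],[[-1.5,-4.0,-9],[0,0,-2],0],[[-3,-3.9,-9],[0,0,-2],0],[[-3.6,-4.1,-9],[0,0,-5],0],[[-4.2,-4.2,-9],[0,0,-7.5],0],[[-4.7,-4.3,-9],[0,0,-10],0]])

```text
clock: 11.8
position: [0.5821, 0.1451, 0.091]
ee_rot: [0.394, 3.115, -0.001]
force: [2.4, -3.0, -1.2]
width: 0.003
gripper_force: 1.9
```

jog_arm(rows=[[[-0.6,-0.1,0],[0,0,-2.5],0],[[-1.1,-0.1,0],[0,0,-5],0],[[-1.6,0,0],[0,0,-7.5],0],[[-2.2,0.1,0],[0,0,-10],0],[[-2.7,0.2,0],[0,0,-12.5],0],[[-3.2,0.4,0],[0,0,-15],0],[[-3.7,0.7,0],[0,0,-17.5],0],[[-4.1,0.9,0],[0,0,-20],0]])

```text
clock: 12.8
position: [0.5401, 0.1553, 0.0907]
ee_rot: [-0.928, -3.001, 0.0]
force: [1.2, -3.5, 0.9]
width: 0.007
gripper_force: 1.4
```

```bash
python3 find.py b;python3 - <<'E'
from h import *; from plan import *
p=arm.observe()['position'][:2]
for a in range(330,365,5): q,y=pose2(a);print(a,((q-p)*100).round(1),y)
E
```

```text
12.8 [-0.81  0.54  0.62  1.92 -0.43  0.82  1.01] [0.5401 0.1553 0.0907] yaw 55.618203880401495 [ 1.2 -3.5  0.9]
side 128 pin [0.52549588 0.1728845  0.11059496] ang -138.23606663981664
330 [ 0.1 -0.1] 56.3
335 [-0.3  0.2] 53.8
340 [-0.7  0.5] 51.3
345 [-1.1  0.9] 48.8
350 [-1.4  1.3] 46.3
355 [-1.7  1.7] 43.8
360 [-1.9  2.1] 41.3
```

jog_arm(rows=[[[-0.3,0.2,0],[0,0,-2],0],[[-0.7,0.5,0],[0,0,-4.5],0],[[-1.1,0.9,0],[0,0,-7],0],[[-1.4,1.3,0],[0,0,-9.5],0],[[-1.5,1.5,0],[0,0,-11],0],[[-1.6,1.6,0],[0,0,-11],0],[[-1.6,1.6,0],[0,0,-11],0]])

```text
clock: 13.78
position: [0.5248, 0.1713, 0.0908]
ee_rot: [1.207, 2.9, 0.001]
force: [2.0, -2.1, -0.8]
width: 0.004
gripper_force: 0.9
```

```bash
python3 find.py c;python3 - <<'E'
from h import *; from plan import *
p=arm.observe()['position'][:2]
for a in (352,354,356,358,360): q,y=pose2(a);print(a,((q-p)*100).round(2),y)
d=arm.get_image('side');v,u=np.nonzero((d['img'].max(2)<90));k=(u>350)&(u<372)&(v>247)&(v<262);print(u[k].min(),u[k].max(),u[k].mean(),k.sum())
d=d['img'][225:305,320:400];cv2.imwrite('pics/sc.png',cv2.resize(d[:,:,::-1],None,fx=5,fy=5))
E
```

```text
13.775 [-0.89  0.54  0.68  1.94 -0.46  0.81  0.83] [0.5248 0.1713 0.0908] yaw 44.80436258891274 [ 2.  -2.1 -0.8]
side 124 pin [0.51209657 0.19071849 0.11175239] ang -160.95396856037704
352 [-0.02 -0.11] 45.3
354 [-0.13  0.06] 44.3
356 [-0.24  0.23] 43.3
358 [-0.34  0.41] 42.3
360 [-0.43  0.58] 41.3
357 364 360.16 100
```

View pics/sc.png

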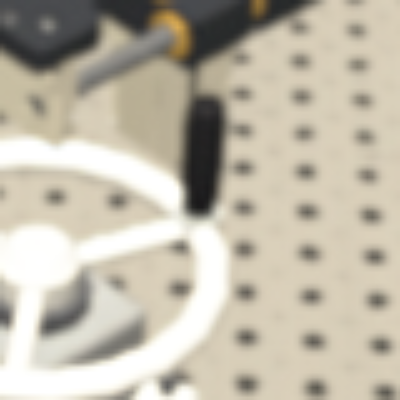

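The side crop shows the handle standing upright against the fingers, about 8° short of its start.

jog_arm(rows=[[[-0.15,0.2,0],[0,0,-1],0],[[-0.3,0.4,0],[0,0,-2],0],[[-0.3,0.45,0],[0,0,-2],0],[[-0.3,0.45,0],[0,0,-2],0]])

```text
clock: 14.42
position: [0.5218, 0.1758, 0.0908]
ee_rot: [1.258, 2.879, 0.0]
force: [4.2, 0.3, -3.1]
width: 0.006
gripper_force: 1.3
```

```bash
python3 find.py e; cat > cmp.py <<'E'
from h import *; import pickle
# same-camera template comparison of the pin: pixel moments of its dark mask, start vs now
def pin(n,im,b):
    v0,v1,u0,u1=b;m=im[v0:v1,u0:u1].max(2).astype(float);w=np.clip(110-m,0,None)
    k,l,s,c=cv2.connectedComponentsWithStats((w>20).astype(np.uint8));i=1+s[1:,4].argmax()
    w=w*(cv2.dilate((l==i).astype(np.uint8),np.ones((3,3)))>0);V,U=np.mgrid[v0:v1,u0:u1];return (w*U).sum()/w.sum(),(w*V).sum()/w.sum(),s[i]
def cmpn(n,b):
    a=pickle.load(open(n+'.pkl','rb'))['img'];print(n,'start',pin(n,a,b),'now',pin(n,arm.get_image(n)['img'],b))
E
python3 -c "
from cmp import *
cmpn('side',(244,272,352,374))"
```

```text
14.425 [-0.91  0.54  0.69  1.95 -0.47  0.81  0.79] [0.5218 0.1758 0.0908] yaw 42.788047794011334 [ 4.2  0.3 -3.1]
side 133 pin [0.50997542 0.19603311 0.11191745] ang -166.5991997995183
side start (np.float64(362.0423536380689), np.float64(258.5338138019548), array([  6,   3,   9,  24, 154], dtype=int32)) now (np.float64(361.5571144278607), np.float64(257.46407960199), array([  6,   2,   9,  24, 153], dtype=int32))
```

jog_arm(rows=[[[-0.05,0.1,0],[0,0,-0.5],0],[[-0.1,0.18,0],[0,0,-1],0],[[-0.1,0.18,0],[0,0,-1],0],[[-0.1,0.18,0],[0,0,-1],0]])

```text
clock: 15.08
position: [0.5208, 0.1774, 0.0908]
ee_rot: [1.284, 2.867, 0.0]
force: [2.4, -2.6, -1.7]
width: 0.007
gripper_force: 1.5
```

```bash
python3 find.py f; python3 -c "
from cmp import *
cmpn('side',(244,272,352,374))"
```

```text
15.075 [-0.91  0.54  0.69  1.95 -0.47  0.81  0.77] [0.5208 0.1774 0.0908] yaw 41.7712584164762 [ 2.4 -2.6 -1.7]
side 130 pin [0.50908132 0.19802788 0.11230692] ang -168.7012144749282
side start (np.float64(362.0423536380689), np.float64(258.5338138019548), array([  6,   3,   9,  24, 154], dtype=int32)) now (np.float64(361.9610094012865), np.float64(258.24908461157844), array([  7,   3,   8,  24, 154], dtype=int32))
```

jog_arm(rows=[[[-0.02,0.06,0],[0,0,0],0],[[-0.02,0.06,0],[0,0,0],0],[[0.7,-0.8,0],[0,0,0],0],[[2,-2.2,0],[0,0,0],0],[[2,-2.2,5],[0,0,0],0],[[2,-2.2,10],[0,0,0],0],[[2,-2.2,15],[0,0,0],0],[[2,-2.2,15],[0,0,0],0]])

```text
clock: 16.23
position: [0.5428, 0.1551, 0.2443]
ee_rot: [1.283, 2.864, 0.007]
force: [-0.4, 0.1, -0.9]
width: 0.004
gripper_force: 0.0
```

jog_arm(rows=[[[-4,-5,0],[0,0,0],0],[[-8,-9,0],[0,0,0],0],[[-12,-14,0],[0,0,0],0],[[-14,-18,0],[0,0,0],0],[[-14,-22,0],[0,0,0],0],[[-14,-22,0],[0,0,0],0]])

```text
clock: 16.98
position: [0.3997, -0.067, 0.2404]
ee_rot: [-1.29, -2.864, -0.001]
force: [-0.7, -0.0, -0.7]
width: 0.007
gripper_force: 0.0
```

```bash
python3 find.py g; python3 -c "
from cmp import *
cmpn('side',(244,272,352,374));cmpn('top',(264,280,293,310))
d=arm.get_image('top');cv2.imwrite('pics/g.png',d['img'][:,:,::-1])"
```

```text
16.975 [-0.92  0.02  1.01  2.1  -0.02  1.03  0.83] [ 0.3997 -0.067   0.2404] yaw 41.509949336610816 [-0.7 -0.  -0.7]
side 125 pin [0.50903031 0.19882715 0.11158309] ang -169.47930554350185
top 74 pin [0.50919428 0.19024261 0.12341665] ang -161.42525098181392
side start (np.float64(362.0423536380689), np.float64(258.5338138019548), array([  6,   3,   9,  24, 154], dtype=int32)) now (np.float64(362.0596820953714), np.float64(258.6319104268719), array([  6,   4,  10,  23, 152], dtype=int32))
top start (np.float64(301.43542134258314), np.float64(271.68883901244646), array([ 4,  3, 10, 10, 79], dtype=int32)) now (np.float64(301.43324989570294), np.float64(271.7259073842303), array([ 4,  3, 10, 10, 74], dtype=int32))
```

View pics/g.png

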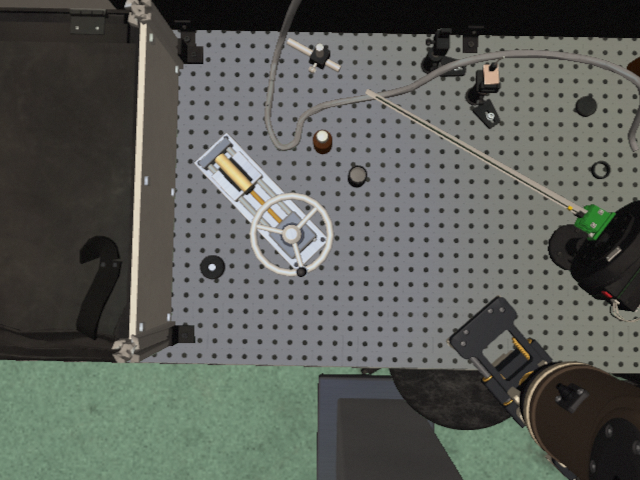

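The handle is back at (301.4,271.7), within 0.05 px of its starting position in the top view. The carriage has moved towards the far end, the loose items are where they were, and the arm is clear.

```bash
python3 -c "
from cell import arm
print(arm.sign_off())"
```

```text
the job is handed in; nothing more can be done
None
```

I pushed the wheel clockwise through one full turn, and the handle is back where it started (within 0.05 px in the top view, 0.1 px in the side view). The carriage has moved away from the wheel, the tube, sensor and bottle look unmoved, the fingers are clear, and I signed off at about 17 s of the 64 s allowed.

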